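Turn on the drinking water at the animal-rescue table

ROBOT

A 6-joint arm with a two-finger parallel gripper is mounted at the origin on the work surface. World frame = base frame: x ahead of the robot, y to its left, z up, the work surface at z = 0. Lengths are in mm, angles in rad, forces in N, time in s.
With the tool pointing down it reaches from about 350 to 875 mm from the base axis. Payload 4.2 kg.
Tool frame: the origin (TCP) lies at the very end of the fingers, on their centre line; the grasp point (between the pads) lies arm.hold_point_z behind it (arm.hold_point_z is the distance from the TCP to the grasp point, in mm); y points along the fingers, x is the direction in which the jaws open and shut, and the axes are right-handed (so a half turn about y gives the same grasp; the last joint's range is limited). The gripper opens to 85 mm and grips with 20 to 120 N. Pads are 22 mm wide; open, the fingers measure 114 mm over their backs; the gripper's body (76 mm by 85 mm) begins 54 mm behind the grasp point. The pads swing forward as they close: fully open they stand 13 mm farther back than shut.
Start: joints at [0.259, 0.385, 0.008, 0, -1.194, -0.259], TCP at [624.979, 0.025, 231.312] pointing down, gripper open.
Joint ranges: [-3.14, 3.14], [-1.21, 2.06], [-1.07, 1.41], [-3.16, 2.05], [-2.99, -0.16], [-3.1, 3.1]. Speed limits (rad/s): [2.79, 2.79, 3.14, 3.14, 3.14, 3.14].

INTERFACE

Orientations are given as a unit quaternion [x, y, z, w].
In Python, from bench import arm gives the robot as it stands.
- The arm moves only by the shell command python3 -m creep 'ROWS'. ROWS is JSON, a list of rows, each a list of 3 entries, a list of its own where there are three numbers: the shift along the world's x, y, z in mm, then the turn, a rotation vector about the world's x, y, z in rad, then the gripper command: -1 is shut, 1 is fully open, values between are in proportion. In form: [[[dx, dy, dz], [wx, wy, wz], jaw], ...]. A call has 1 to 12 rows; each row is the pose to reach, as a shift and turn from the pose commanded when the call began; what a row does not reach only later rows make up. A row lasts 1/12 s, in which the tool goes at most 41.7 mm and 7.16 degrees, less where a joint would pass 70% of its speed; a pose out of reach is approached as far as the arm can. A call with a gripper value outside its range is refused whole. The fingers move at their own pace and stop on an object; the grip force is fixed at half the most. Time passes only in rows, so rows that repeat a pose let the fingers close. It gives the time, the measured TCP pose, the force and the opening at its end, in the units of the state.
- arm.read_state(): the state, without advancing time (a new reading comes with each control period).
- arm.get_image(name): name is "scene" or "side" or "wrist"; returns (picture, depth): 400x640x3 uint8, red, green, blue; 400x640 float32, mm along the optical axis (not along the pixel's ray), 0 where there is no reading.
- arm.camera_params(name): a dict with "camera_matrix" (3x3 intrinsics, pixels), "extrinsics" (4x4, takes a point from world to camera coordinates); the wrist camera has in their place "T_tool_cam" (4x4, takes a point from camera to tool coordinates, whose origin is the TCP and whose axes are the tool frame's). Camera axes: x right, y down, z forward; pixel columns grow to the right and rows downward; lengths in mm; the calibration is good to about 2 mm. The wrist camera is an equidistant fisheye: a pixel r from the principal point sees the ray r / f radians off the axis. A picture is of the moment at which its call begins: read the wrist's pose just before it. camera_params takes no time and is no camera call.
- arm.job_done(): hands the job in, once; it reports no verdict.
The state is a dict: "clock": time; "joints": joint angles; "joint_vel": joint speeds; "joint_efforts": joint torques, N m; "position": TCP position; "ee_rot": TCP orientation; "contact_force": force on the tool from outside, world axes, zero at the start; "wrist_torque": the same for the moment, N m; "gripper_width": finger opening in mm.
Only numpy, scipy, OpenCV 4.12 (cv2) and the standard library are available. Lean on these libraries where they do the work, as an engineer would, in place of code of your own. Each camera call takes 0.05 s, during which the arm holds its last target.

TASK

Turn on the drinking water: swing the blue-handled valve lever anticlockwise (seen from above) from across its pipe until it lies fully open, in line with the pipe and over the spout, then let go of it. Leave the red-handled lever of the rinse water exactly as it is set.

Things in the scene. Friction and masses are not known exactly. Their poses are not given: they have to be found in the camera images.
- blue_lever (a joint): Hinge of the blue-handled ball-valve lever, vertical axis, between hard stops: 0 = closed (lever square across the steel pipe), 1.571 rad = fully open (lever along the pipe, over the down-turned spout). It grows as the lever turns anticlockwise seen from above. It starts closed or cracked open by up to 0.25 rad, moves stiffly (about 0.2 N m of friction, some 2.5 N at the grip) and stays where it is left.
- blue_grip (a point): Centre of the blue plastic sleeve on the lever, 80 mm out from the hinge axis, 168 mm above the table. The sleeve is 70 mm long, 16 mm wide and 18 mm tall and level; it covers 45 to 115 mm from the axis. Its x axis points along the lever outwards to the free tip, z up. The space above is free; when the lever is open, the pipe (top at 128 mm) runs 31 mm below the sleeve's underside.
- blue_pivot (a point): Point on the blue valve's hinge axis at the lever's height (168 mm above the table), fixed to its bolted-down stand; both water points look alike but for the lever's colour, and may stand on either side. z up; its -x axis is the direction in which the lever points when closed, its -y axis (towards the spout, along the pipe) the direction in which it points when fully open. The spout's end is 115 mm from it, with a white tub, 110 mm across, below.
- red_grip (a point): Centre of the red plastic sleeve on the other water point's lever, of the same sizes, 80 mm from its own hinge axis, 168 mm above the table; it may be set at any angle from closed to open and must stay there. Its x axis points along that lever outwards to the tip.

How it is judged:
By the outcome, as a careful person would: the job done as asked, in the order asked, and still so for the second after the job is handed in, with the robot touching nothing.
It also fails if it takes over 32 s, if anything falls off the work surface, if the arm or the gripper's body presses on something with over 40 N, if the wrist force passes 120 N, or if a joint passes its speed limit or range.

## Working session

There is one attempt and no reset: what is moved stays moved. The work goes in short steps, Python scripts to look and compute and a shell command to move; the robot and the scene stay as the last step left them, time stands still between calls to the robot, and variables do not carry over. Pictures are saved under pics/ and viewed, and the job is handed in when it is done.

```bash
mkdir -p pics
python3 - <<'E'
from bench import arm
import cv2, numpy as np
print(arm.read_state(), arm.hold_point_z)
for n in ("scene","side"):
    p,d=arm.get_image(n); cv2.imwrite(f"pics/{n}0.png",p[:,:,::-1]); np.savez(f"{n}0.npz",p=p,d=d)
    print(n,arm.camera_params(n))
E
```

```text
{'clock': 0.0, 'joints': array([ 2.58607261e-01,  3.85583444e-01,  6.63184779e-03, -5.03490216e-04,
       -1.19399311e+00, -2.58626576e-01]), 'joint_vel': array([-0.00094276, -0.00064992,  0.0006731 ,  0.00134345,  0.00099274,
       -0.00030293]), 'joint_efforts': array([-9.55001960e-04, -3.92286408e+01,  1.88399577e+01,  4.18616563e+00,
       -4.72148502e-03,  8.27910434e-07]), 'position': array([6.24421132e+02, 2.62126526e-02, 2.30207039e+02]), 'ee_rot': array([ 7.04113377e-04, -7.07072046e-01,  7.07140654e-01,  8.49124730e-04]), 'contact_force': array([-0.46870412, -0.18932055, -0.2058292 ]), 'wrist_torque': array([-0.03279466, -0.02471031,  0.01072904]), 'gripper_width': 85.17919205634362} 18.700000000000003
scene {'camera_matrix': array([[369.13478096,   0.        , 320.86272865],
       [  0.        , 369.13478096, 199.11932044],
       [  0.        ,   0.        ,   1.        ]]), 'extrinsics': array([[-4.06269082e-01,  9.13652845e-01, -1.35614087e-02,
         2.10040782e+02],
       [ 5.42026054e-01,  2.29018393e-01, -8.08553234e-01,
        -8.90928628e+01],
       [-7.35631151e-01, -3.35840817e-01, -5.88266739e-01,
         1.33077339e+03],
       [ 0.00000000e+00,  0.00000000e+00,  0.00000000e+00,
         1.00000000e+00]])}
side {'camera_matrix': array([[398.61320711,   0.        , 318.91296951],
       [  0.        , 398.61320711, 198.56270085],
       [  0.        ,   0.        ,   1.        ]]), 'extrinsics': array([[ 9.93546538e-01, -1.12031269e-01, -1.77276898e-02,
        -4.81863374e+02],
       [-8.66442318e-02, -6.48767735e-01, -7.56037832e-01,
         1.86568366e+02],
       [ 7.31987243e-02,  7.52694773e-01, -6.54287800e-01,
         8.71650749e+02],
       [ 0.00000000e+00,  0.00000000e+00,  0.00000000e+00,
         1.00000000e+00]])}
```

View pics/scene0.png

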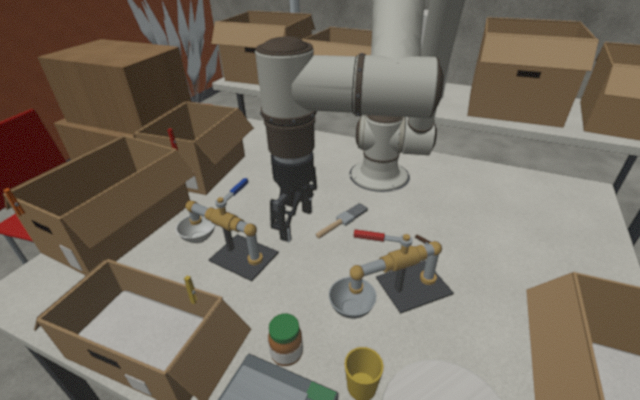

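View pics/side0.png

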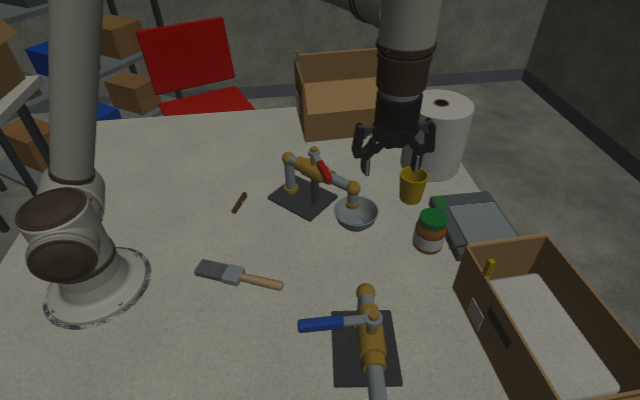

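The scene view shows the blue sleeve at about (237,187). In the side view the blue sleeve is at about (320,324), its hub is at about (373,318) and the pipe runs towards the bottom of the image. The red lever stands on the far side, at +y.

```bash
cat > h.py <<'E'
import numpy as np, cv2
from bench import arm
def ray(n,uv):
    c=arm.camera_params(n);K=c["camera_matrix"];E=c["extrinsics"];R=E[:3,:3];t=E[:3,3]
    d=R.T@np.linalg.inv(K)@np.array([uv[0],uv[1],1.]);o=-R.T@t
    return o,d/np.linalg.norm(d)
def plane(n,uv,z):
    o,d=ray(n,uv);return o+d*(z-o[2])/d[2]
def two(r1,r2):
    A=np.stack([r1[1],-r2[1]],1);s=np.linalg.lstsq(A,r2[0]-r1[0],rcond=None)[0]
    a=r1[0]+s[0]*r1[1];b=r2[0]+s[1]*r2[1];return (a+b)/2,np.linalg.norm(a-b)
def blob(p,col,box):
    hsv=cv2.cvtColor(p,cv2.COLOR_RGB2HSV)
    if col=="blue": m=cv2.inRange(hsv,(105,120,50),(130,255,255))
    else: m=cv2.inRange(hsv,(0,150,60),(6,255,255))|cv2.inRange(hsv,(172,150,60),(180,255,255))
    k=np.zeros_like(m);x0,y0,x1,y1=box;k[y0:y1,x0:x1]=m[y0:y1,x0:x1]
    n,l,s,c=cv2.connectedComponentsWithStats(k)
    i=1+np.argmax(s[1:,4]);q=np.argwhere(l==i)[:,::-1].astype(float)
    cc=q.mean(0);u=np.linalg.svd(q-cc,full_matrices=False)[2][0];t=(q-cc)@u
    return cc,cc+u*t.min(),cc+u*t.max(),s[i]
E
python3 - <<'E'
from h import *
np.set_printoptions(precision=1,suppress=True)
B={}
for col,bx in (("blue",{"scene":(200,160,270,215),"side":(280,300,360,350)}),("red",{"scene":(340,220,395,250),"side":(310,150,340,190)})):
  for n in ("scene","side"):
    p=np.load(n+"0.npz")["p"]; b=blob(p,col,bx[n]);B[col,n]=b
    print(col,n,b, [plane(n,x,170) for x in b[:3]])
  print(two(ray("scene",B[col,"scene"][0]),ray("side",B[col,"side"][0])))
for n in ("scene","side"):
  d=np.load(n+"0.npz")
  for uv in {"scene":[(221,201)],"side":[(374,316),(366,290)]}[n]: print(n,uv,plane(n,uv,172),d["d"][uv[1],uv[0]])
p=np.load("side0.npz")["p"][250:400,260:460];q=np.load("scene0.npz")["p"][160:290,170:310]
cv2.imwrite("pics/c1.png",cv2.resize(p,None,fx=4,fy=4,interpolation=2)[:,:,::-1]);cv2.imwrite("pics/c2.png",cv2.resize(q,None,fx=4,fy=4,interpolation=2)[:,:,::-1])
E
```

```text
blue scene (array([238.8, 185.3]), array([246., 179.]), array([231.5, 191.5]), array([231, 179,  16,  14,  78], dtype=int32)) [array([ 460.5, -261.1,  170. ]), array([ 427.2, -260.1,  170. ]), array([ 492.4, -262. ,  170. ])]
blue side (array([320.6, 323.5]), array([343.2, 321. ]), array([297.9, 326.1]), array([298, 315,  46,  18, 588], dtype=int32)) [array([ 461.1, -261. ,  170. ]), array([ 495.5, -260.9,  170. ]), array([ 427. , -261.1,  170. ])]
(array([ 461. , -260.9,  170.2]), np.float64(0.44332479555233445))
red scene (array([368.8, 234.5]), array([354.8, 232.6]), array([382.9, 236.5]), array([355, 231,  29,   9, 153], dtype=int32)) [array([512.9, 116.4, 170. ]), array([519.1,  85.9, 170. ]), array([506.8, 146.8, 170. ])]
red side (array([324.6, 171.4]), array([318.9, 160.5]), array([330.2, 181.9]), array([317, 160,  15,  23, 143], dtype=int32)) [array([513.6, 113.7, 170. ]), array([505.6, 156.5, 170. ]), array([520.8,  75. , 170. ])]
(array([513.2, 115.8, 169.2]), np.float64(1.7845206952066643))
scene (221, 201) [ 539.4 -259.9  172. ] 910.8902
side (374, 316) [ 542.8 -259.4  172. ] 592.8199
side (366, 290) [ 540.3 -211.2  172. ] 688.2765
```

View pics/c1.png

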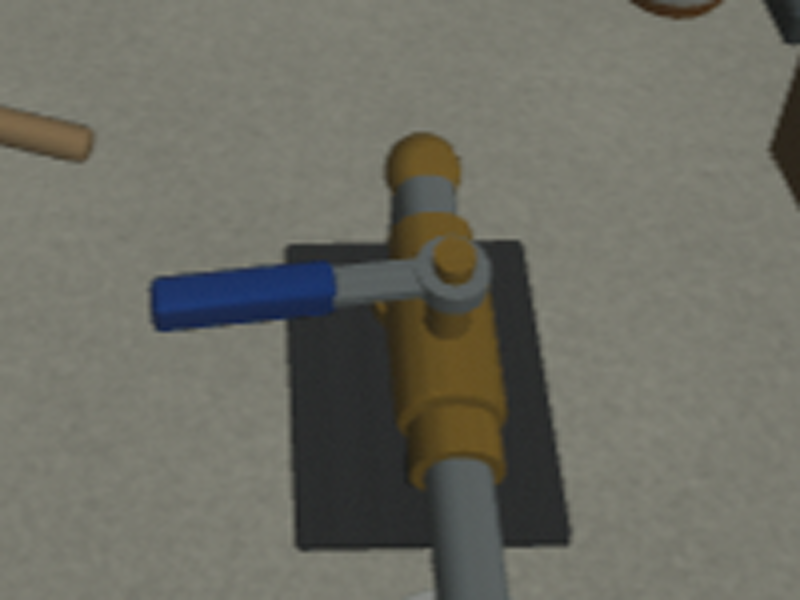

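View pics/c2.png

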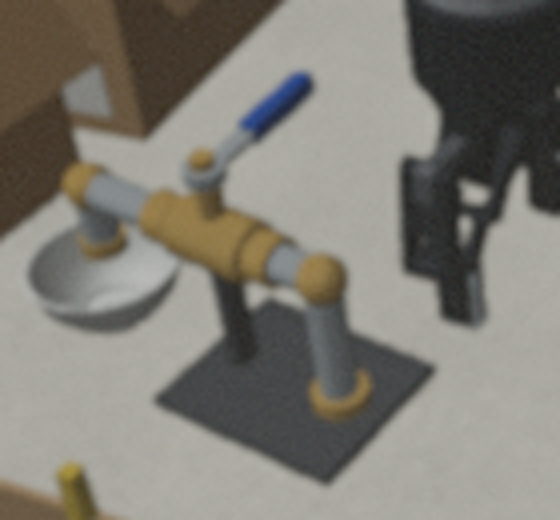

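The crops confirm it: the hub is at side crop (455,262) and the blue sleeve spans (152..332, 295). The spout elbow is at scene crop (83,183) and the rear elbow at (320,278). Next I get the pipe direction.

Run:
```python
from h import *
np.set_printoptions(precision=1,suppress=True)
a=plane("scene",(170+83/4,160+183/4),116);b=plane("scene",(170+320/4,160+278/4),116)
print(a,b,np.degrees(np.arctan2(*(a-b)[[1,0]])), np.linalg.norm(a-b))
print(plane("side",(260+423/4,250+165/4),116))
# plate corners side
for uv in [(287,245),(521,241),(569,547),(297,548)]: print(plane("side",(260+uv[0]/4,250+uv[1]/4),6))
for uv in [(155,400),(325,485),(435,368),(270,298)]: print(plane("scene",(170+uv[0]/4,160+uv[1]/4),6))
s=arm.read_state()
from scipy.spatial.transform import Rotation as R
print(R.from_quat(s["ee_rot"]).as_matrix())
```

```text
[ 530.2 -378.   116. ] [ 550.8 -175.8  116. ] -95.81599265903037 203.23142775548456
[ 550.8 -173.9  116. ]
[ 495.9 -135.2    6. ]
[ 612.9 -147.5    6. ]
[ 595.9 -298.6    6. ]
[ 479.6 -285.     6. ]
[ 596.9 -292.2    6. ]
[ 614.9 -147.2    6. ]
[ 496.5 -134.8    6. ]
[ 480.5 -280.1    6. ]
[[-1. -0. -0.]
 [ 0. -0. -1.]
 [ 0. -1.  0.]]
```

The pipe runs at about -96°, so the lever (about 180°) is already cracked open about 0.1 rad and needs about 84° more. I move above the grip and turn the jaws to lie across the lever.

```bash
python3 -m creep '[[[-13,-20,5],[0,0,-0.12],1],[[-26,-42,10],[0,0,-0.24],1],[[-40,-64,10],[0,0,-0.36],1],[[-54,-86,10],[0,0,-0.48],1],[[-68,-108,10],[0,0,-0.6],1],[[-82,-130,10],[0,0,-0.72],1],[[-96,-152,10],[0,0,-0.84],1],[[-110,-174,10],[0,0,-0.96],1],[[-124,-196,10],[0,0,-1.08],1],[[-138,-218,10],[0,0,-1.2],1],[[-151,-240,10],[0,0,-1.32],1],[[-164,-261,10],[0,0,-1.44],1]]' && python3 -m creep '[[[0,0,0],[0,0,-0.13],0.2],[[0,0,0],[0,0,-0.13],0.2],[[0,0,0],[0,0,-0.13],0.2],[[0,0,0],[0,0,-0.13],0.2]]'
python3 - <<'E'
from h import *
s=arm.read_state();print(s["position"],s["ee_rot"],s["joints"],s["gripper_width"],s["contact_force"])
p,d=arm.get_image("wrist");cv2.imwrite("pics/w1.png",p[:,:,::-1]);np.savez("w1.npz",p=p,d=d,pos=s["position"],q=s["ee_rot"])
print(arm.camera_params("wrist"))
E
```

```text
clock: 1.1
position: [459.9, -261.8, 240.9]
ee_rot: [-0.468, -0.53, 0.53, 0.468]
contact_force: [0.3, -0.5, -1.0]
gripper_width: 85.1
clock: 1.43
position: [461.1, -260.6, 241.1]
ee_rot: [-0.499, -0.501, 0.501, 0.499]
contact_force: [0.5, -0.2, -0.0]
gripper_width: 51.0
[ 461.11180732 -260.59068725  241.08310357] [-0.49886937 -0.50094563  0.50100979  0.49917132] [-2.07998493e-01  2.15358940e-01 -2.08927425e-01 -1.71434287e-04
 -1.14691760e+00 -1.35881256e+00] 50.98476912358827 [ 0.48587935 -0.24119842 -0.03728947]
{'camera_matrix': array([[309.70691629,   0.        , 321.20086716],
       [  0.        , 309.70691629, 202.44756682],
       [  0.        ,   0.        ,   1.        ]]), 'T_tool_cam': array([[ 9.99999600e-01,  8.94114853e-04, -3.54378775e-06,
         3.30184851e-01],
       [ 2.94776043e-04, -3.25937611e-01,  9.45391235e-01,
        -1.42739014e+02],
       [ 8.44133291e-04, -9.45390858e-01, -3.25937744e-01,
         8.35520140e+01],
       [ 0.00000000e+00,  0.00000000e+00,  0.00000000e+00,
         1.00000000e+00]])}
```

View pics/w1.png

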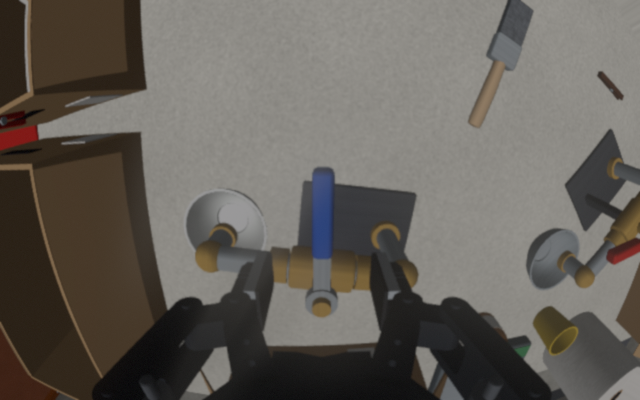

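The wrist view shows the blue sleeve from (322,170) to (322,258), midway between the fingers at columns 270 and 372, and the hub at (321,305). I go down over the sleeve and close to a loose cage.

```bash
python3 -m creep '[[[0,0,-12],[0,0,0],0.2],[[0,0,-26],[0,0,0],0.2],[[0,0,-40],[0,0,0],0.2],[[0,0,-54],[0,0,0],0.2],[[0,0,-66],[0,0,0],0.2],[[0,0,-76],[0,0,0],0.2],[[0,0,-84],[0,0,0],0],[[0,0,-89],[0,0,0],-0.3],[[0,0,-89],[0,0,0],-0.5],[[0,0,-89],[0,0,0],-0.5],[[0,0,-89],[0,0,0],-0.5],[[0,0,-89],[0,0,0],-0.5]]'
python3 - <<'E'
from h import *
s=arm.read_state();print(s["position"],s["contact_force"],s["gripper_width"])
c=np.array([541,-260]);
for n in range(0,105,7):
    a=np.radians(180+n); print(n,round(np.radians(n),3),np.round(c+80*np.array([np.cos(a),np.sin(a)])-[461,-260],0))
E
```

```text
clock: 2.48
position: [461.4, -261.1, 153.0]
ee_rot: [0.5, 0.5, -0.5, -0.499]
contact_force: [0.3, 0.3, -0.2]
gripper_width: 21.2
[ 461.4302885  -261.12018561  153.04644364] [ 0.26186246  0.32818611 -0.23797301] 21.239363076613444
0 0.0 [0. 0.]
7 0.122 [  1. -10.]
14 0.244 [  2. -19.]
21 0.367 [  5. -29.]
28 0.489 [  9. -38.]
35 0.611 [ 14. -46.]
42 0.733 [ 21. -54.]
49 0.855 [ 28. -60.]
56 0.977 [ 35. -66.]
63 1.1 [ 44. -71.]
70 1.222 [ 53. -75.]
77 1.344 [ 62. -78.]
84 1.466 [ 72. -80.]
91 1.588 [ 81. -80.]
98 1.71 [ 91. -79.]
```

```bash
python3 -m creep '[[[0,-5,0],[0,0,0.06],-0.5],[[1,-10,0],[0,0,0.122],-0.5],[[2,-15,0],[0,0,0.183],-0.5],[[2,-19,0],[0,0,0.244],-0.5],[[4,-24,0],[0,0,0.305],-0.5],[[5,-29,0],[0,0,0.367],-0.5],[[7,-33,0],[0,0,0.428],-0.5],[[9,-38,0],[0,0,0.489],-0.5],[[12,-42,0],[0,0,0.55],-0.5],[[14,-46,0],[0,0,0.611],-0.5],[[18,-50,0],[0,0,0.672],-0.5],[[21,-54,0],[0,0,0.733],-0.5]]'
python3 - <<'E'
from h import *
s=arm.read_state();print(s["position"],s["contact_force"],s["gripper_width"],s["wrist_torque"])
p,d=arm.get_image("wrist");cv2.imwrite("pics/w2.png",p[:,:,::-1])
E
```

```text
clock: 3.48
position: [481.6, -314.7, 152.8]
ee_rot: [0.286, 0.647, -0.646, -0.287]
contact_force: [-0.1, 4.0, 1.4]
gripper_width: 21.1
[ 481.58916578 -314.71384399  152.7893067 ] [-0.0601783   3.96494663  1.42681517] 21.148299230448632 [ 0.79961478  0.17858926 -0.07039959]
```

View pics/w2.png

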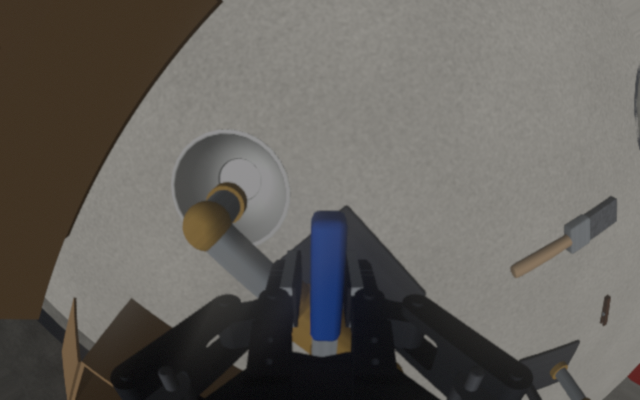

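The wrist view shows the lever held in the cage at (328,275) and turning with it, with a push of about 4 N. The spout elbow is at (207,225). I carry on.

```bash
python3 -m creep '[[[3,-3,0],[0,0,0.061],-0.5],[[7,-6,0],[0,0,0.122],-0.5],[[10,-9,0],[0,0,0.183],-0.5],[[14,-12,0],[0,0,0.244],-0.5],[[18,-15,0],[0,0,0.305],-0.5],[[23,-17,0],[0,0,0.367],-0.5],[[27,-19,0],[0,0,0.428],-0.5],[[32,-21,0],[0,0,0.489],-0.5],[[36,-23,0],[0,0,0.55],-0.5],[[41,-24,0],[0,0,0.611],-0.5],[[46,-25,0],[0,0,0.672],-0.5],[[50,-26,0],[0,0,0.72],-0.5]]'; python3 -m creep '[[[2,0,0],[0,0,0.03],-0.5],[[4,0,0],[0,0,0.06],-0.5]]';python3 -m creep '[[[2,0,0],[0,0,0.03],-0.5],[[2,0,0],[0,0,0.03],-0.5]]'
```

```text
clock: 4.53
position: [531.3, -340.7, 152.5]
ee_rot: [0.04, 0.706, -0.706, -0.042]
contact_force: [-1.5, 1.5, 1.1]
gripper_width: 21.5
clock: 4.7
position: [534.6, -340.8, 152.4]
ee_rot: [0.019, 0.707, -0.707, -0.021]
contact_force: [-7.0, 0.8, 2.5]
gripper_width: 21.3
clock: 4.87
position: [534.3, -340.4, 152.3]
ee_rot: [0.007, 0.708, -0.706, -0.013]
contact_force: [-7.7, 0.8, 3.3]
gripper_width: 21.4
```

```bash
python3 -m creep '[[[3,0,0],[0,0,0],-0.5],[[3,0,0],[0,0,0],-0.5],[[3,0,0],[0,0,0],-0.5]]'
python3 - <<'E'
from h import *
np.set_printoptions(precision=1,suppress=True)
s=arm.read_state();print(s["position"],s["contact_force"],s["gripper_width"],s["wrist_torque"])
p,d=arm.get_image("wrist");cv2.imwrite("pics/w3.png",p[:,:,::-1])
p,d=arm.get_image("side");cv2.imwrite("pics/s3.png",p[:,:,::-1])
E
```

```text
clock: 5.12
position: [534.4, -340.4, 152.1]
ee_rot: [0.006, 0.708, -0.706, -0.016]
contact_force: [-13.1, 0.9, 5.7]
gripper_width: 21.0
[ 534.4 -340.4  152.1] [-13.1   0.9   5.7] 21.01385662460266 [ 0.3  3.8 -0.2]
```

View pics/w3.png

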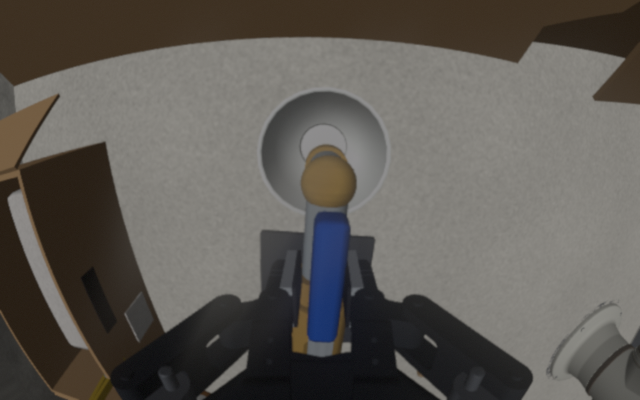

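View pics/s3.png

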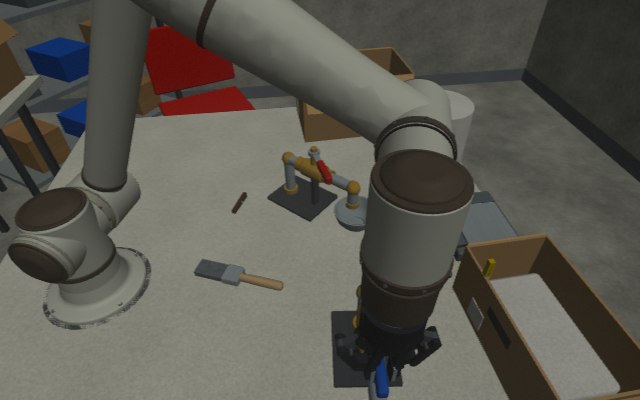

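The force rose to 13 N with no motion, so the lever is on its stop. The wrist view shows the sleeve (330,275) lying over the pipe to the elbow (328,180). I open the jaws and rise clear.

```bash
python3 -m creep '[[[-2,0,0],[0,0,0],-0.3],[[-5,0,0],[0,0,0],0],[[-6,0,0],[0,0,0],0.2],[[-6,0,0],[0,0,0],0.2],[[-6,0,0],[0,0,0],0.2],[[-6,0,0],[0,0,0],0.2]]' && python3 -m creep '[[[0,0,10],[0,0,0],0.2],[[0,0,25],[0,0,0],0.2],[[0,0,40],[0,0,0],0.2],[[0,0,60],[0,0,0],0.2],[[0,0,80],[0,0,0],0.2],[[0,0,100],[0,0,0],0.2],[[-20,20,110],[0,0,0],0.2],[[-40,50,120],[0,0,0],0.2],[[-60,80,120],[0,0,0],0.2],[[-80,110,120],[0,0,0],0.2],[[-100,140,120],[0,0,0],0.2],[[-110,160,120],[0,0,0],0.2]]' && python3 -m creep '[[[0,30,0],[0,0,0],0.2],[[0,60,0],[0,0,0],0.2],[[0,90,0],[0,0,0],0.2],[[0,120,0],[0,0,0],0.2],[[0,150,0],[0,0,0],0.2],[[0,150,0],[0,0,0],0.2],[[0,150,0],[0,0,0],0.2]]'
python3 - <<'E'
from h import *
for n in ("scene","side"):
    p,d=arm.get_image(n);cv2.imwrite(f"pics/{n}4.png",p[:,:,::-1]);np.savez(n+"4.npz",p=p,d=d)
E
```

```text
clock: 5.72
position: [535.4, -340.9, 152.4]
ee_rot: [-0.01, -0.707, 0.707, 0.009]
contact_force: [0.3, -0.8, 0.6]
gripper_width: 51.2
clock: 6.72
position: [422.9, -179.3, 273.4]
ee_rot: [0.01, 0.707, -0.707, -0.009]
contact_force: [-0.2, 0.1, -0.8]
gripper_width: 51.1
clock: 7.3
position: [425.2, -29.7, 273.3]
ee_rot: [0.009, 0.707, -0.707, -0.008]
contact_force: [0.4, -0.1, 0.5]
gripper_width: 51.4
```

View pics/scene4.png

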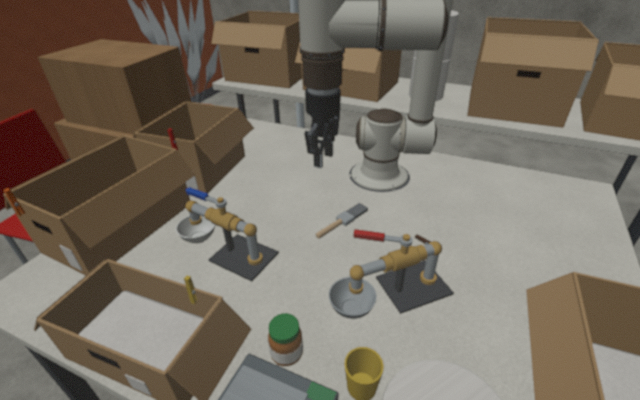

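View pics/side4.png

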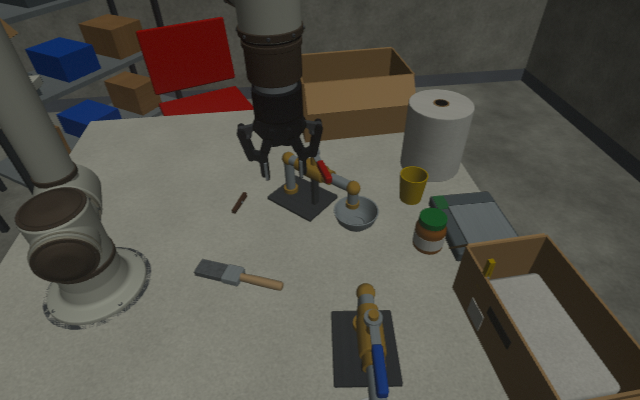

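The scene view shows the blue sleeve at (197,193) over the spout. In the side view it lies along the pipe at (380,370). Red still looks the same, at scene (369,235). I check the angle numerically.

Run:
```python
from h import *
np.set_printoptions(precision=1,suppress=True)
pv=np.array([541.,-260])
B={}
for col,bx in (("blue",{"scene":(180,180,215,205),"side":(360,330,400,400)}),("red",{"scene":(340,220,395,250),"side":(310,150,340,190)})):
  for n in ("scene","side"):
    b=blob(np.load(n+"4.npz")["p"],col,bx[n]);B[n]=b;a,e=[plane(n,x,170) for x in b[1:3]];c=plane(n,b[0],170)
    print(col,n,c,a,e,"axis deg",np.degrees(np.arctan2(*(a-e)[[1,0]])),"from pivot",np.degrees(np.arctan2(*(c[:2]-pv)[[1,0]])) if col=="blue" else "")
  print(two(ray("scene",B["scene"][0]),ray("side",B["side"][0])))
```

```text
blue scene [ 533.  -343.3  170. ] [ 531.2 -378.3  170. ] [ 534.6 -311.4  170. ] axis deg -92.96045521637647 from pivot -95.50402470532262
blue side [ 532.7 -343.   170. ] [ 536.5 -304.3  170. ] [ 529.4 -377.1  170. ] axis deg 84.44484219700777 from pivot -95.68089806780944
(array([ 532.9, -343.1,  170.1]), np.float64(0.36713459529167874))
red scene [512.8 117.  170. ] [518.7  85.8 170. ] [507.1 146.9 170. ] axis deg -79.25323666278499 from pivot 
red side [513.6 113.8 170. ] [505.7 156.6 170. ] [520.7  74.9 170. ] axis deg 100.41635734905958 from pivot 
(array([513.1, 116.4, 169.1]), np.float64(2.081081630359263))
```

The blue lever is at about -95.6° against a pipe at about -95.8°, so it is on its stop. The red lever has not moved.

```bash
python3 -c "
from bench import arm
print(arm.job_done(), arm.read_state()['clock'])"
```

```text
the job is handed in; nothing more can be done
the job is handed in; nothing more can be done
```

The drinking water is on: the blue lever is fully open along its pipe and released, and I handed the job in at about 7.4 s of the 32 s allowed.

I caged the blue sleeve loosely between the fingers and swung it anticlockwise by about 84° (it started cracked open by about 0.1 rad). I pressed it against its stop, where the force rose to about 13 N with no further motion. Then I opened the jaws, lifted straight up and moved the arm clear.

- **Blue lever:** its sleeve centre lies at about -95.6° from the hinge, and the pipe runs at about -95.8°. The two views agree on its position to 0.4 mm, at a height of 170 mm. One axis estimate, from the small blob in the scene view, read -93.0°. The side view gave -95.6°, so I put the difference down to pixel noise.
- **Red lever:** it measures the same before and after, within about 0.6 mm.
- **Contact:** the wrist force was back near zero, with the arm touching nothing.

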